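Pots to their drip saucers

ROBOT

A 6-joint arm with a two-finger parallel gripper is mounted at the origin on the work surface. World frame = base frame: x ahead of the robot, y to its left, z up, the work surface at z = 0. Lengths are in mm, angles in rad, forces in N, time in s.
With the tool pointing down it reaches from about 350 to 975 mm from the base axis. Payload 7.1 kg.
Tool frame: the origin (TCP) lies on the centre line of the jaws, within the pads' length; the fingertips stand 17 mm ahead of it and the grasp point (between the pads) lies 2 mm behind it (tip_extent is the distance from the TCP to the fingertips, in mm); z points along the fingers, y is the line along which they close (so a half turn about z gives the same grasp; the last joint's range is limited). The gripper opens to 88 mm and grips with 3 to 60 N. Pads are 20 mm wide; open, the fingers measure 115 mm over their backs; the gripper's body (75 mm by 178 mm) begins 61 mm behind the grasp point.
Start: joints at [-1.363, 0.423, 1.63, -0, 1.089, -0.019], TCP at [140.557, -608.973, 239.675] pointing down, gripper open.
Joint ranges: [-3, 3], [-0.9, 2.11], [0.09, 2.58], [-1.31, 4.45], [0.11, 2.69], [-2.54, 2.54]. Speed limits (rad/s): [2.39, 2.39, 3.01, 3.14, 3.14, 3.14].

INTERFACE

Orientations are given as a rotation vector (axis times angle).
In Python, from workcell import get_obs, get_image, camera_model, close_job, look_for, outline_of, pinpoint, tip_extent gives the robot as it stands.
- The arm moves only by the shell command python3 -m jog 'ROWS'. ROWS is text: rows parted by semicolons, each of 7 numbers parted by spaces: the shift along the tool's x, y, z as a fraction of full scale, then the turn, a rotation vector about the tool's x, y, z as a fraction of full scale, then the closure, from -1 (fully open) to 1 (shut). A call has 1 to 8 rows; each row is the pose to reach, as a shift and turn from the pose commanded when the call began, along the tool's axes at that moment; what a row does not reach only later rows make up. Full scale, the value 1, is 0.2 m for a shift and 30 degrees for a turn. A row lasts 1/10 s, in which the tool goes at most 50 mm and 8.59 degrees, less where a joint would pass 70% of its speed; a pose out of reach is approached as far as the arm can. A call with a number of a shift or a turn outside -1 to 1 is refused whole. A call with a gripper value outside its range is refused whole. The fingers move at their own pace and stop on an object; the grip force is fixed at half the most. Time passes only in rows, so rows that repeat a pose let the fingers close. It gives the time, the measured TCP pose, the force, the opening and the grip force at its end, in the units of the state.
- get_obs(): the state, without advancing time (a new reading comes with each control period).
- get_image(name): name is "scene" or "top" or "wrist"; returns the picture (420x560x3 uint8, red, green, blue); there is no depth.
- camera_model(name): a dict with "fx", "fy", "cx", "cy" (pixels), "origin" and "orientation" of the camera in the world; the wrist camera has in their place "tool_from_camera" (4x4, takes a point from camera to tool coordinates, whose origin is the TCP and whose axes are the flange's). Camera axes: x right, y down, z forward; pixel columns grow to the right and rows downward; lengths in mm; the calibration is good to about 2 mm. A picture is of the moment at which its call begins: read the wrist's pose just before it. camera_model takes no time and is no camera call.
- close_job(): hands the job in; it is judged then, once.
Trained networks look in the newest picture that a camera, given by its name, has taken for a name from the list of things; names that differ only in an ending like _2 or _b are one class to them, and where a whole thing is asked for, a point or a joint stands for the part that bears it (a point fixed in the world has none). Each returns a list of dicts, best first, with "confidence" (0 to 1); they miss things now and then, are a little off and sometimes report something else, mostly with a low value. They report only what shows in the picture. A call takes as long as a camera call. They do not tell look-alikes from the thing itself.
- look_for(target, camera): "xyz" ([x, y, z] in mm, in the coordinates of the camera as it stood for that picture, good to about 4 mm: the middle of the surface that is visible of it).
- outline_of(target, camera): "mask" (420x560 bool, what is visible of it).
- pinpoint(target, camera): "xyz" ([x, y, z] in mm, in the coordinates of the camera as it stood for that picture, good to about 4 mm: a listed point, or the origin of a listed thing).
The state is a dict: "t": time; "qpos": joint angles; "qvel": joint speeds; "joint_torque": joint torques, N m; "ee_pos": TCP position; "orientation": TCP orientation; "ft_force": force on the tool from outside, world axes, zero at the start; "moment": the same for the moment, N m; "width": finger opening in mm; "grasp_force": force on a finger pad.
Only numpy, scipy, OpenCV 4.12 (cv2) and the standard library are available. Lean on these libraries where they do the work, as an engineer would, in place of code of your own. Each camera call takes 0.05 s, during which the arm holds its last target. There are 200 camera calls.

TASK

Stand each of the four empty terracotta pots in the drip saucer that matches it in shape and size: the large round pot in the large round saucer, the small round pot in the small round one, the square pot in the square one and the oblong pot in the oblong one. Each must end upright and flat on its saucer's floor inside the rim, the square and the oblong pot with their sides parallel to the saucer's. Do not tip any pot over, and leave the glass jar and the trowel where they are.

Things in the scene. Friction and masses are not known exactly. Their poses are not given: they have to be found in the camera images.
- big_round_pot: Large round plant pot, 66 high: upper 24 is a straight collar of outer diameter 68 (wall 6); below it tapers from 62 to a 56 diameter base. Terracotta, open at the top, empty, loose, standing upright on the cabinet top. Sizes in mm. Origin: centre of its underside, z up. About 0.11 to 0.23 kg.
- small_round_pot: Small round plant pot, 50 high: upper 20 is a straight collar of outer diameter 46 (wall 6); below it tapers from 40 to a 34 diameter base. Terracotta, open at the top, empty, loose, standing upright on the cabinet top. Sizes in mm. Origin: centre of its underside, z up. About 0.05 to 0.1 kg.
- square_pot: Square plant pot, 62 high: upper 22 is a straight band 54 x 54 outside (wall 7); below it 50 x 50. Terracotta, open at the top, empty, loose, standing upright on the cabinet top. Sizes in mm. Origin: centre of its underside, z up. x and y are parallel to its sides. About 0.11 to 0.23 kg.
- oblong_pot: Oblong plant pot, 54 high: upper 22 is a straight band 90 (along x) x 44 (along y) outside (wall 7); below it 86 x 40. Terracotta, open at the top, empty, loose, standing upright on the cabinet top. Sizes in mm. Origin: centre of its underside, z up. x runs along its long side. About 0.12 to 0.24 kg.
- big_round_saucer: Large round drip saucer, outer diameter 94 at the rim, 78 clear across inside at the floor. Terracotta, does not slide on the cabinet top, rim 14 high, floor 5 thick (top of the floor 5 above the origin). Sizes in mm. Origin: centre of its underside, z up. 
- small_round_saucer: Small round drip saucer, outer diameter 69 at the rim, 53 clear across inside at the floor. Terracotta, does not slide on the cabinet top, rim 14 high, floor 5 thick (top of the floor 5 above the origin). Sizes in mm. Origin: centre of its underside, z up. 
- square_saucer: Square drip saucer, 80 x 80 outside, 70 x 70 clear inside. Terracotta, does not slide on the cabinet top, rim 14 high, floor 5 thick (top of the floor 5 above the origin). Sizes in mm. Origin: centre of its underside, z up. x and y are parallel to its sides.
- oblong_saucer: Oblong drip saucer, 116 (along x) x 70 (along y) outside, 106 x 60 clear inside. Terracotta, does not slide on the cabinet top, rim 14 high, floor 5 thick (top of the floor 5 above the origin). Sizes in mm. Origin: centre of its underside, z up. x runs along its long side.
- jar: Bystander: closed glass jar with aluminium lid, diameter 68, 85 high, loose, standing at the robot's left edge of the work. Sizes in mm. Origin: centre of its underside, z up.
- trowel: Bystander: aluminium hand trowel lying flat at the robot's right edge of the work, 285 long, 64 wide, at most 26 high, loose. Sizes in mm. Origin: on the cabinet top under the root of the blade; x runs from the handle to the tip (tip at x = +140, handle end at x = -145), z up.
Mind the look-alikes: they are no part of the job. Leave any turquoise look-alike of the small_round_pot alone. Leave any green look-alike of the oblong_saucer alone.

How it is judged:
By the outcome, as a careful person would: the job done as asked, in the order asked, and still so for the second after the job is handed in, with the robot touching nothing.
It also fails if it takes over 115 s, if anything falls off the work surface, if the arm or the gripper's body presses on something with over 40 N, if the wrist force passes 120 N, or if a joint passes its speed limit or range.

## Working session

There is one attempt and no reset: what is moved stays moved. The work goes in short steps, Python scripts to look and compute and a shell command to move; the robot and the scene stay as the last step left them, time stands still between calls to the robot, and variables do not carry over. Pictures are saved under pics/ and viewed, at most 14 in all, crops included, and the job is handed in when it is done.

```bash
ls; mkdir -p pics
python3 - <<'E'
from workcell import *
import cv2
print(get_obs()); print(tip_extent)
for c in("top","scene","wrist"):
    cv2.imwrite(f"pics/{c}0.png",cv2.cvtColor(get_image(c),cv2.COLOR_RGB2BGR)); print(c,camera_model(c))
E
```

```text
pics
{'t': 0.0, 'qpos': array([-1.36295862e+00,  4.23828048e-01,  1.63064764e+00, -1.23828380e-06,
        1.08860637e+00, -1.90028616e-02]), 'qvel': array([ 0.00098573,  0.00017804, -0.00026487,  0.00071995, -0.00058252,
        0.00031829]), 'joint_torque': array([-3.72312516e-04, -5.44634628e+01, -2.73666251e+01,  6.44262764e-02,
        2.27873161e-02, -1.37520647e-04]), 'ee_pos': array([ 140.48044129, -608.48466218,  238.92630885]), 'orientation': array([-3.11993408e+00, -3.55389947e-01,  2.22175836e-04]), 'ft_force': array([-0.61889102, -0.32059475,  0.37567748]), 'moment': array([-0.01606856,  0.01315799,  0.0464819 ]), 'grasp_force': 0.0, 'width': 87.85831376782775}
17.0
top {'fx': 400.7777209129577, 'fy': 400.7777209129577, 'cx': 278.9316377025192, 'cy': 211.18545241317796, 'origin': array([ 295.7944097 ,  -31.63567315, 1076.84903638]), 'orientation': array([-2.19995551,  1.99257575, -0.21902085])}
scene {'fx': 459.1337841476381, 'fy': 459.1337841476381, 'cx': 284.9934410012219, 'cy': 204.7295733128978, 'origin': array([1151.98120855, -659.65400256,  690.73616455]), 'orientation': array([-2.0312602 , -0.87943759,  0.45038862])}
wrist {'fx': 293.90441267519634, 'fy': 293.90441267519634, 'cx': 280.304473396528, 'cy': 212.20439108818067, 'tool_from_camera': array([[-1.75232287e-05, -9.56728449e-01, -2.90982257e-01,
         7.97289243e+01],
       [ 9.99999969e-01, -8.90012107e-05,  2.32408542e-04,
        -2.61400672e-01],
       [-2.48249637e-04, -2.90982244e-01,  9.56728421e-01,
        -1.43148219e+02],
       [ 0.00000000e+00,  0.00000000e+00,  0.00000000e+00,
         1.00000000e+00]])}
```

View pics/top0.png

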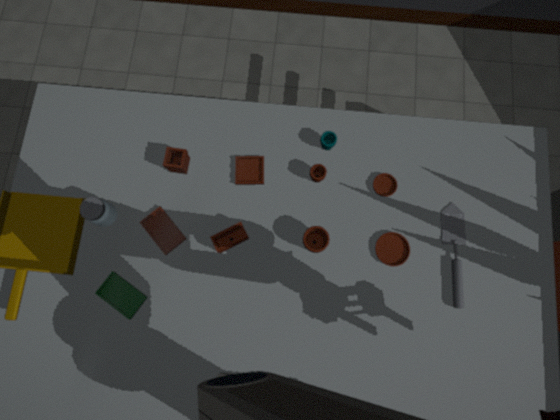

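View pics/scene0.png

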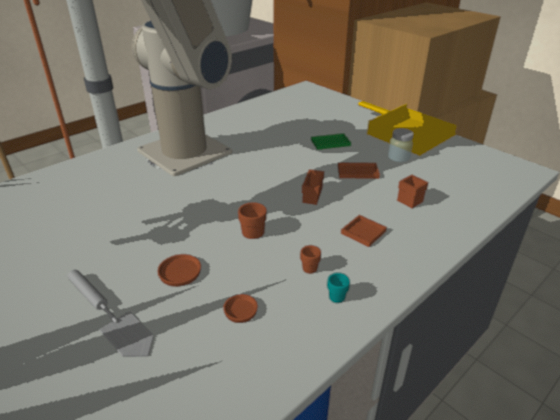

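The top view shows these pots: square (176,159), small round (317,172) and its turquoise look-alike (328,140), big round (316,239), oblong (230,237). Saucers: square (249,170), small round (385,184), big round (392,249), oblong terracotta (163,230) and its green look-alike (121,295). The scene view agrees. Next I fit each thing's pose to its masks in both views, with the height left free.

```bash
cat > h.py <<'E'
import numpy as np, cv2
from scipy.spatial.transform import Rotation as Ro
from scipy.optimize import minimize
from workcell import *
def circ(d,z): a=np.arange(0,2*np.pi,.2); return np.c_[d/2*np.cos(a),d/2*np.sin(a),0*a+z]
def box(x,y,z): return np.array([[sx*x/2,sy*y/2,z] for sx in(-1,1) for sy in(-1,1)])
M=dict(big_round_pot=[circ(68,66),circ(68,42),circ(56,0)],small_round_pot=[circ(46,50),circ(46,30),circ(34,0)],
 square_pot=[box(54,54,62),box(54,54,40),box(50,50,0)],oblong_pot=[box(90,44,54),box(90,44,32),box(86,40,0)],
 big_round_saucer=[circ(94,14),circ(86,0)],small_round_saucer=[circ(69,14),circ(61,0)],
 square_saucer=[box(80,80,14),box(80,80,0)],oblong_saucer=[box(116,70,14),box(116,70,0)])
M={k:np.vstack(v) for k,v in M.items()}
def cam(name,obs=None):
    c=camera_model(name)
    if name=="wrist":
        o=obs or get_obs(); T=np.eye(4); T[:3,:3]=Ro.from_rotvec(o["orientation"]).as_matrix(); T[:3,3]=o["ee_pos"]
        T=T@np.array(c["tool_from_camera"]); return c,T[:3,:3],T[:3,3]
    return c,Ro.from_rotvec(c["orientation"]).as_matrix(),np.array(c["origin"])
def proj(C,P):
    c,R,o=C; q=(P-o)@R; return np.c_[c["fx"]*q[:,0]/q[:,2]+c["cx"],c["fy"]*q[:,1]/q[:,2]+c["cy"]]
S=4
def pose(name,p): return M[name]@Ro.from_euler("z",p[3]).as_matrix().T+p[:3]
def loss(name,p,views):
    t=0
    for C,m,(x0,y0) in views:
        uv=proj(C,pose(name,p)); h=cv2.convexHull(np.round((uv+.5-[x0,y0])*S).astype(np.int32))
        r=np.zeros(m.shape,np.uint8); cv2.fillConvexPoly(r,h,1); t+=1-(r&m).sum()/max(1,(r|m).sum())
    return t
def view(C,mask):
    ys,xs=np.where(mask); x0,y0=max(xs.min()-12,0),max(ys.min()-12,0)
    return C,cv2.resize(mask[y0:ys.max()+13,x0:xs.max()+13].astype(np.uint8),None,fx=S,fy=S,interpolation=cv2.INTER_NEAREST),(x0,y0)
def fit(name,views,p0,yaws=(0,),free=True):
    best=None
    for y in yaws:
        s=np.array([*np.eye(4)*[8,8,8,.15]])
        x0=np.array([*p0[:3],y]); r=minimize(lambda p:loss(name,p,views),x0,method="Nelder-Mead",options=dict(initial_simplex=np.vstack([x0,x0+s]),maxfev=350,xatol=.2,fatol=1e-4))
        if best is None or r.fun<best.fun: best=r
    return best.x,best.fun/len(views)
def go(xyz,yaw):
    "fractions for a tool-down pose whose finger-closing axis (tool y) lies at yaw in the world"
    o=get_obs(); R=Ro.from_rotvec(o["orientation"]); yv=R.as_matrix()[:,1]; cur=np.arctan2(yv[1],yv[0])
    d=(yaw-cur+np.pi/2)%np.pi-np.pi/2; y=cur+d
    Y=np.array([np.cos(y),np.sin(y),0]); Z=np.array([0,0,-1.]); T=Ro.from_matrix(np.c_[np.cross(Y,Z),Y,Z])
    print("shift",np.round(R.inv().apply(np.array(xyz)-o["ee_pos"])/200,3),"turn",np.round((R.inv()*T).as_rotvec(degrees=True)/30,3),"q6",o["qpos"][5].round(2),"t",round(o["t"],1))
E
python3 - <<'E'
from h import *
import json
ap=dict(square_pot=(176,159),square_saucer=(249,170),small_round_pot=(317,172),small_round_saucer=(385,184),big_round_pot=(316,239),big_round_saucer=(392,249),oblong_pot=(230,237),oblong_saucer=(163,230))
sp=dict(square_pot=(412,191),square_saucer=(364,230),small_round_pot=(311,259),small_round_saucer=(241,308),big_round_pot=(253,220),big_round_saucer=(180,270),oblong_pot=(313,186),oblong_saucer=(358,170))
get_image("top");get_image("scene");out={}
for n in M:
    vs=[]
    for c,px in(("top",ap),("scene",sp)):
        C=cam(c); L=[(np.hypot(*(np.argwhere(d["mask"]).mean(0)[::-1]-px[n])),d) for d in outline_of(n,c) if d["mask"].any()]
        L=[l for l in L if l[0]<15]
        if L: d=min(L,key=lambda l:l[0])[1]; vs.append(view(C,d["mask"])); conf=d["confidence"]
        else: print("no",n,c)
    c,R,o=cam("top"); r=R@[(ap[n][0]-c["cx"])/c["fx"],(ap[n][1]-c["cy"])/c["fy"],1]; p0=o-r*(o[2]-20)/r[2]; p0[2]=0
    p,f=fit(n,vs,p0,yaws=(0,.5,1,1.5,-.5,-1) if n[0] in"so" else (0,)); out[n]=list(p)
    pts=[(C2[2]+C2[1]@np.array(d["xyz"])).round(0).tolist() for c2 in("top","scene") for C2 in[cam(c2)] for d in pinpoint(n,c2)]
    print(n,len(vs),p.round(2),"miss",round(f,3),pts)
json.dump(out,open("poses.json","w"))
E
```

```text
big_round_pot 2 [ 4.6049e+02 -1.0753e+02 -2.0100e+00  1.4000e-01] miss 0.057 [[460.0, -108.0, 0.0], [463.0, -108.0, -0.0]]
small_round_pot 2 [ 6.4511e+02 -9.8460e+01 -1.1400e+00 -3.1000e-01] miss 0.09 [[642.0, -100.0, 3.0], [481.0, 474.0, 2.0], [745.0, -120.0, 0.0], [646.0, -101.0, 1.0], [743.0, -120.0, -8.0]]
square_pot 2 [ 6.4364e+02  2.8805e+02  8.0000e-02 -1.0000e-02] miss 0.052 [[642.0, 286.0, 2.0], [647.0, 281.0, 0.0], [482.0, 469.0, -2.0]]
oblong_pot 2 [ 4.4562e+02  1.1672e+02  1.7000e-01 -1.0200e+00] miss 0.062 [[447.0, 113.0, -2.0], [450.0, 114.0, -3.0]]
big_round_saucer 2 [ 4.6075e+02 -3.1486e+02 -3.0500e+00  7.0000e-02] miss 0.06 [[463.0, -316.0, -1.0], [464.0, -316.0, -2.0]]
small_round_saucer 2 [ 6.3723e+02 -2.8884e+02 -1.9800e+00  9.0000e-02] miss 0.053 [[640.0, -288.0, 1.0], [640.0, -290.0, 1.0]]
square_saucer 2 [ 6.4448e+02  8.9560e+01 -9.6000e-01  1.2000e-01] miss 0.047 [[646.0, 91.0, 1.0], [648.0, 87.0, -0.0]]
oblong_saucer 2 [ 4.5169e+02  3.0451e+02 -4.0000e-01  8.0000e-01] miss 0.063 [[277.0, 385.0, -1.0], [450.0, 302.0, -1.0], [453.0, 304.0, 0.0], [277.0, 381.0, 1.0]]
```

Run:
```python
from h import *
go([460,-107,250],np.pi/2)
print(cam("top")[1].round(2).tolist())
```

```text
shift [ 2.121 -2.086 -0.052] turn [ 0.    -0.     0.433] q6 -0.02 t 1.9
[[0.1, -0.97, 0.22], [-1.0, -0.1, 0.02], [-0.0, -0.22, -0.98]]
```

```bash
for i in 1; do python3 -m jog '0.25 -0.25 -0.05 0 0 0 -1;0.5 -0.5 -0.05 0 0 0 -1;0.7 -0.7 -0.05 0 0 0 -1;0.7 -0.7 -0.05 0 0 0 -1;0.7 -0.7 -0.05 0 0 0 -1'
python3 -m jog '0.25 -0.25 0 0 0 0 -1;0.5 -0.5 0 0 0 0 -1;0.7 -0.7 0 0 0 0 -1;0.7 -0.7 0 0 0 0 -1;0.7 -0.7 0 0 0 0 -1'
python3 -m jog '0.25 -0.25 0 0 0 0.1 -1;0.5 -0.5 0 0 0 0.3 -1;0.72 -0.69 0 0 0 0.43 -1;0.72 -0.69 0 0 0 0.43 -1;0.72 -0.69 0 0 0 0.43 -1;0.72 -0.69 0 0 0 0.43 -1'; done
cat >> h.py <<'E'
def look(name,save,expect=None,yaws=None):
    "wrist view: fit name (several: list) near the known pose with z held by the two-view fit, report pose"
    import json
    P=json.load(open("poses.json")); o=get_obs(); im=get_image("wrist"); C=cam("wrist",o); im=cv2.cvtColor(im,cv2.COLOR_RGB2BGR)
    for n in([name] if isinstance(name,str) else name):
        e=np.array((expect or {}).get(n,P[n])); px=proj(C,pose(n,e)).mean(0); best=None
        for d in outline_of(n,"wrist"):
            if d["mask"].sum()<50: continue
            k=np.hypot(*(np.argwhere(d["mask"]).mean(0)[::-1]-px))
            if best is None or k<best[0]: best=(k,d)
        if best is None or best[0]>70: print(n,"not found",px.round(),best and best[0]); continue
        m=best[1]["mask"]; p,f=fit(n,[view(C,m)],e,(e[3],e[3]+.2,e[3]-.2))
        p2,f2=min((( lambda r:(r.x,r.fun))(minimize(lambda q:loss(n,[q[0],q[1],e[2],q[2]],[view(C,m)]),[p[0],p[1],p[3]],method="Nelder-Mead",options=dict(initial_simplex=[[p[0]+a,p[1]+b,y+c] for a,b,c in((0,0,0),(6,0,0),(0,6,0),(0,0,.15))])) ) for y in(e[3],e[3]+.2,e[3]-.2)),key=lambda r:r[1])
        print(n,"z free",p.round(2),round(f,3),"z held",p2.round(2),round(f2,3),"conf",round(best[1]["confidence"],2))
        cv2.polylines(im,[cv2.convexHull(np.round(proj(C,pose(n,[p2[0],p2[1],e[2],p2[2]]))).astype(np.int32))],True,(255,0,0),1)
    cv2.imwrite(save,im)
E
python3 - <<'E'
from h import *
o=get_obs(); print(o["ee_pos"],o["ft_force"],o["t"])
look(["big_round_pot","small_round_pot"],"pics/w1.png")
go([460,-107,150],np.pi/2)
E
```

```text
t: 2.35
ee_pos: [247.2, -436.7, 249.7]
orientation: [-3.119, -0.361, -0.0]
ft_force: [-0.1, -0.8, -0.5]
width: 87.5
grasp_force: 0.0
t: 2.85
ee_pos: [352.5, -270.0, 249.9]
orientation: [-3.12, -0.364, -0.001]
ft_force: [-0.8, -0.3, -0.1]
width: 87.8
grasp_force: 0.0
t: 3.45
ee_pos: [460.3, -106.5, 249.6]
orientation: [3.141, 0.006, -0.0]
ft_force: [-0.2, -0.1, -0.8]
width: 88.0
grasp_force: 0.0
[ 460.25353535 -106.47158977  249.6088307 ] [-0.15574445 -0.10501341 -0.76089037] 3.45
big_round_pot z free [ 4.5944e+02 -1.0749e+02 -9.9900e+00  3.6000e-01] 0.021 z held [ 4.6113e+02 -1.0728e+02  3.8000e-01] 0.048 conf 0.6
small_round_pot z free [648.41 -99.34 -11.48   0.  ] 0.019 z held [ 6.4608e+02 -9.9440e+01 -1.9000e-01] 0.035 conf 0.71
shift [ 0.005 -0.004  0.498] turn [ 0.     0.001 -0.   ] q6 1.32 t 3.6
```

View pics/w1.png

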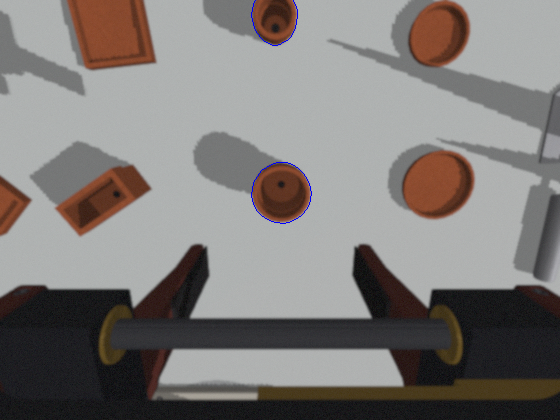

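The wrist close-up confirms my first target: the plain terracotta big round pot at (281,192), with its saucer at (438,184). The small pot is at (275,15) and no turquoise is near the target. The finger gap is clear, so I descend and grip.

```bash
python3 -m jog '0.002 0.004 0.25 0 0 0 -1;0.002 0.004 0.5 0 0 0 -1;0.002 0.004 0.75 0 0 0 -1;0.002 0.004 0.9 0 0 0 -1;0.002 0.004 0.985 0 0 0 -1;0.002 0.004 0.985 0 0 0 -1'
python3 -m jog '0 0 0 0 0 0 1;0 0 0 0 0 0 1;0 0 0 0 0 0 1;0 0 0 0 0 0 1;0 0 0 0 0 0 1;0 0 0 0 0 0 1;0 0 0 0 0 0 1;0 0 0 0 0 0 1'
```

```text
t: 4.2
ee_pos: [457.9, -108.2, 50.6]
orientation: [-3.14, 0.001, 0.007]
ft_force: [-0.0, -0.3, 0.8]
width: 87.9
grasp_force: 0.0
t: 5.0
ee_pos: [460.9, -107.6, 53.9]
orientation: [3.141, 0.003, 0.004]
ft_force: [-1.5, -2.9, 7.8]
width: 68.4
grasp_force: 30.0
```

```bash
python3 -m jog '0 0 -0.12 0 0 0 1;0 0 -0.25 0 0 0 1;0 0.1 -0.3 0 0 0 1;0 0.25 -0.3 0 0 0 1;0 0.4 -0.3 0 0 0 1;0 0.55 -0.3 0 0 0 1;0 0.7 -0.3 0 0 0 1;0 0.8 -0.3 0 0 0 1'
python3 -m jog '0 0.1 0 0 0 0 1;0 0.2 0 0 0 0 1;0 0.24 0 0 0 0 1;0 0.24 0 0 0 0 1;0 0.24 0 0 0 0 1'
python3 - <<'E'
from h import *
look(["big_round_saucer","small_round_saucer"],"pics/w2.png")
go([462,-315.5,58],np.pi/2)
E
```

```text
t: 5.8
ee_pos: [460.5, -268.9, 113.3]
orientation: [3.141, 0.002, 0.002]
ft_force: [0.1, 0.9, -0.9]
width: 68.6
grasp_force: 30.0
t: 6.3
ee_pos: [460.2, -314.4, 112.7]
orientation: [-3.141, -0.003, 0.001]
ft_force: [0.2, -0.8, -1.2]
width: 68.6
grasp_force: 30.0
big_round_saucer z free [ 4.6069e+02 -3.1506e+02 -6.5800e+00  5.0000e-02] 0.433 z held [ 4.6108e+02 -3.1508e+02  3.4000e-01] 0.437 conf 0.8
small_round_saucer not found [245. -21.] None
shift [0.008 0.007 0.273] turn [-0.001  0.001  0.005] q6 0.95 t 6.5
```

```bash
python3 -m jog '0.006 0.005 0.08 0 0 0 1;0.006 0.005 0.16 0 0 0 1;0.006 0.005 0.22 0 0 0 1;0.006 0.005 0.25 0 0 0 1;0.006 0.005 0.265 0 0 0 1;0.006 0.005 0.27 0 0 0 1;0.006 0.005 0.273 0 0 0 1;0.006 0.005 0.273 0 0 0 1'
```

```text
t: 7.25
ee_pos: [461.1, -315.6, 59.0]
orientation: [-3.141, -0.003, 0.002]
ft_force: [-4.6, 4.0, 10.6]
width: 68.5
grasp_force: 30.0
```

```bash
python3 -m jog '0 0 0 0 0 0 -1;0 0 0 0 0 0 -1;0 0 0 0 0 0 -1;0 0 0 0 0 0 -1;0 0 0 0 0 0 -1;0 0 0 0 0 0 -1'
python3 -m jog '0 0 -0.2 0 0 0 -1;0 0 -0.45 0 0 0 -1;0 0 -0.7 0 0 0 -1;0 0 -0.95 0 0 0 -1;0 0 -0.95 0 0 0 -1;0 0 -0.95 0 0 0 -1'
python3 - <<'E'
from h import *
look(["big_round_pot","big_round_saucer"],"pics/w3.png",{"big_round_pot":[461,-315.3,5,0]})
go([645.5,-99,200],np.pi/2)
E
```

```text
t: 7.85
ee_pos: [461.7, -316.2, 58.0]
orientation: [-3.142, -0.003, -0.0]
ft_force: [0.2, 0.5, 0.3]
width: 87.8
grasp_force: 0.0
t: 8.45
ee_pos: [462.1, -316.4, 249.3]
orientation: [3.14, 0.003, 0.004]
ft_force: [0.2, -0.5, -1.4]
width: 87.9
grasp_force: 0.0
big_round_pot z free [ 4.5896e+02 -3.1551e+02 -6.2400e+00 -1.1000e-01] 0.017 z held [ 4.6116e+02 -3.1536e+02  6.0000e-02] 0.061 conf 0.8
big_round_saucer z free [ 4.6085e+02 -3.1512e+02 -1.0990e+01  4.0000e-01] 0.676 z held [ 4.6107e+02 -3.1520e+02 -4.0000e-02] 0.68 conf 0.75
shift [ 0.926 -1.08   0.231] turn [-0.004  0.005  0.003] q6 0.95 t 8.6
```

View pics/w3.png

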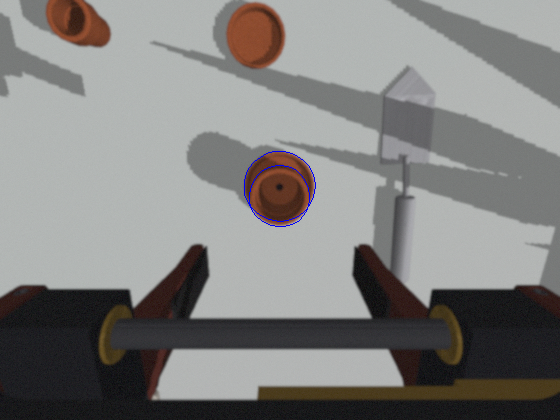

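The big pot stands centred in its saucer: pot mouth at (279,195), saucer rim around (280,189). Next is the small terracotta pot, not the turquoise one.

```bash
python3 -m jog '0.2 -0.2 0 0 0 0 -1;0.4 -0.4 0 0 0 0 -1;0.6 -0.6 0 0 0 0 -1;0.8 -0.8 0 0 0 0 -1;0.92 -1 0 0 0 0 -1;0.92 -1 0 0 0 0 -1;0.92 -1 0 0 0 0 -1;0.92 -1 0 0 0 0 -1'
python3 - <<'E'
from h import *
look(["small_round_pot","square_saucer"],"pics/w4.png")
go([645.5,-99,100],np.pi/2)
E
```

```text
t: 9.4
ee_pos: [644.4, -115.5, 245.9]
orientation: [-3.141, -0.004, 0.006]
ft_force: [-0.5, -0.0, 0.4]
width: 87.8
grasp_force: 0.0
small_round_pot z free [ 6.4353e+02 -9.9020e+01 -1.3280e+01 -3.5000e-01] 0.03 z held [ 6.4613e+02 -9.9720e+01 -2.3000e-01] 0.064 conf 0.81
square_saucer z free [ 6.4457e+02  8.9950e+01 -3.9000e+00  1.1000e-01] 0.024 z held [6.4521e+02 8.8390e+01 1.0000e-01] 0.025 conf 0.55
shift [ 0.007 -0.09   0.737] turn [-0.     0.003  0.   ] q6 1.37 t 9.6
```

View pics/w4.png

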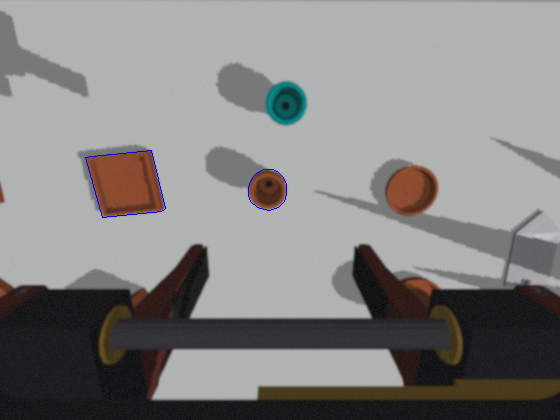

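The small terracotta pot is at (268,190). The turquoise look-alike is further out at (286,103), clear of the fingers.

```bash
python3 -m jog '0.007 -0.09 0.2 0 0 0 -1;0.007 -0.09 0.4 0 0 0 -1;0.007 -0.09 0.6 0 0 0 -1;0.007 -0.09 0.75 0 0 0 -1;0.007 -0.09 0.75 0 0 0 -1'
python3 -m jog '0 0 0.15 0 0 0 -1;0 0 0.25 0 0 0 -1;0 0 0.3 0 0 0 -1;0 0 0.3 0 0 0 -1'
python3 -m jog '0 0 0 0 0 0 1;0 0 0 0 0 0 1;0 0 0 0 0 0 1;0 0 0 0 0 0 1;0 0 0 0 0 0 1;0 0 0 0 0 0 1;0 0 0 0 0 0 1;0 0 0 0 0 0 1'
```

```text
t: 10.05
ee_pos: [642.9, -98.5, 93.8]
orientation: [-3.14, 0.0, 0.013]
ft_force: [0.4, 0.7, 0.4]
width: 87.5
grasp_force: 0.0
t: 10.45
ee_pos: [646.4, -98.4, 38.2]
orientation: [-3.141, -0.001, 0.001]
ft_force: [0.3, -0.9, 0.5]
width: 87.6
grasp_force: 0.0
t: 11.25
ee_pos: [646.9, -97.9, 38.4]
orientation: [3.141, 0.003, 0.001]
ft_force: [-0.0, -0.8, 4.1]
width: 46.1
grasp_force: 30.0
```

```bash
python3 -m jog '0 0 -0.12 0 0 0 1;0 0 -0.25 0 0 0 1;0 0.1 -0.3 0 0 0 1;0 0.25 -0.3 0 0 0 1;0 0.4 -0.3 0 0 0 1;-0.02 0.55 -0.3 0 0 0 1;-0.04 0.7 -0.3 0 0 0 1;-0.04 0.8 -0.3 0 0 0 1'
python3 -m jog '0 0.1 0 0 0 0 1;0 0.155 0 0 0 0 1;0 0.155 0 0 0 0 1;0 0.155 0 0 0 0 1'
python3 - <<'E'
from h import *
look(["small_round_saucer"],"pics/w5.png")
go([638.5,-289.3,43.5],np.pi/2)
E
```

```text
t: 12.05
ee_pos: [637.8, -260.7, 97.4]
orientation: [-3.142, 0.0, 0.002]
ft_force: [0.7, -0.4, -0.9]
width: 45.6
grasp_force: 30.0
t: 12.45
ee_pos: [639.0, -288.3, 97.8]
orientation: [-3.141, -0.003, 0.001]
ft_force: [-0.2, -0.2, -0.9]
width: 46.1
grasp_force: 30.0
small_round_saucer z free [ 6.3677e+02 -2.8790e+02 -8.3900e+00  1.6000e-01] 0.308 z held [ 6.3804e+02 -2.8770e+02 -1.2000e-01] 0.323 conf 0.59
shift [-0.003  0.008  0.272] turn [-0.001  0.001  0.005] q6 1.13 t 12.6
```

View pics/w5.png

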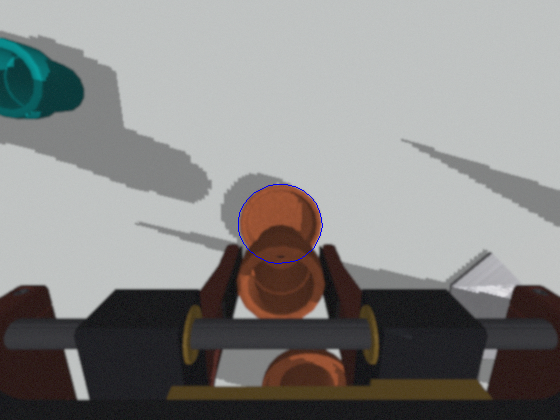

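The pot is held over the small saucer at (280,223), centred in x in the picture. I lower it now.

```bash
python3 -m jog '-0.003 0.003 0.08 0 0 0 1;-0.003 0.003 0.16 0 0 0 1;-0.003 0.003 0.22 0 0 0 1;-0.003 0.003 0.25 0 0 0 1;-0.003 0.003 0.265 0 0 0 1;-0.003 0.003 0.272 0 0 0 1;-0.003 0.003 0.272 0 0 0 1'
python3 -m jog '0 0 0 0 0 0 1;0 0 0 0 0 0 -1;0 0 0 0 0 0 -1;0 0 0 0 0 0 -1;0 0 0 0 0 0 -1;0 0 0 0 0 0 -1;0 0 0 0 0 0 -1;0 0 0 0 0 0 -1'
python3 -m jog '0 0 -0.2 0 0 0 -1;0 0 -0.45 0 0 0 -1;0 0 -0.7 0 0 0 -1;0 0 -0.95 0 0 0 -1;0 0 -0.95 0 0 0 -1;0 0 -0.95 0 0 0 -1'
python3 - <<'E'
from h import *
look(["small_round_pot","small_round_saucer"],"pics/w6.png",{"small_round_pot":[638.5,-288.7,5,0]})
go([644.5,288,250],np.pi/2)
E
```

```text
t: 13.25
ee_pos: [638.7, -289.6, 43.9]
orientation: [3.141, 0.003, 0.001]
ft_force: [-0.5, 0.0, -0.3]
width: 45.8
grasp_force: 30.0
t: 14.05
ee_pos: [638.4, -289.5, 43.7]
orientation: [3.142, 0.003, 0.0]
ft_force: [-0.1, 0.1, 1.1]
width: 88.0
grasp_force: 0.0
t: 14.65
ee_pos: [639.0, -289.7, 235.4]
orientation: [3.14, 0.003, 0.004]
ft_force: [-0.1, -0.7, -1.2]
width: 87.8
grasp_force: 0.0
small_round_pot z free [ 6.3604e+02 -2.8962e+02 -3.6100e+00  4.0000e-02] 0.029 z held [ 6.3831e+02 -2.8957e+02  2.9000e-01] 0.051 conf 0.57
small_round_saucer z free [ 6.3763e+02 -2.8815e+02 -6.5500e+00  3.8000e-01] 0.576 z held [ 6.3818e+02 -2.8808e+02 -3.0000e-02] 0.58 conf 0.56
shift [ 0.041 -2.885 -0.088] turn [-0.003  0.006  0.003] q6 1.13 t 14.8
```

View pics/w6.png

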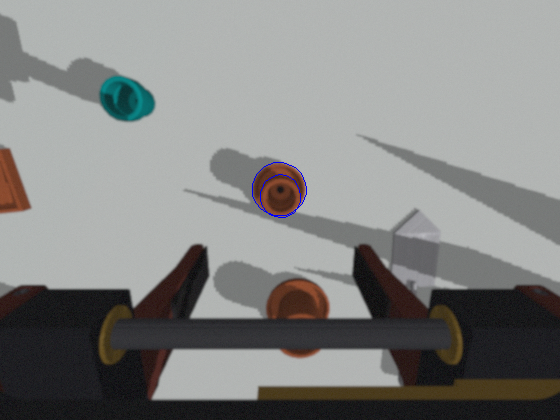

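The small pot is centred in its saucer, pot at (280,196) and rim at (279,190). I move on to the square pot.

```bash
python3 -m jog '0 -0.24 -0.05 0 0 0 -1;0 -0.48 -0.09 0 0 0 -1;0 -0.72 -0.09 0 0 0 -1;0 -0.95 -0.09 0 0 0 -1;0 -0.95 -0.09 0 0 0 -1'
python3 -m jog '0 -0.24 0 0 0 0 -1;0 -0.48 0 0 0 0 -1;0 -0.72 0 0 0 0 -1;0 -0.95 0 0 0 0 -1;0 -0.95 0 0 0 0 -1'
python3 -m jog '0 -0.24 0 0 0 0 -1;0 -0.48 0 0 0 0 -1;0 -0.72 0 0 0 0 -1;0.03 -0.97 0 0 0 0 -1;0.03 -0.97 0 0 0 0 -1;0.03 -0.97 0 0 0 0 -1'
python3 - <<'E'
from h import *
look(["square_pot","square_saucer","oblong_saucer"],"pics/w7.png")
go([644.5,287,57],np.pi/2)
E
```

```text
t: 15.3
ee_pos: [637.0, -94.3, 249.6]
orientation: [-3.14, -0.01, 0.006]
ft_force: [-1.1, 0.0, -0.9]
width: 87.9
grasp_force: 0.0
t: 15.8
ee_pos: [637.0, 94.8, 249.8]
orientation: [-3.141, -0.01, 0.004]
ft_force: [0.1, -0.1, -0.5]
width: 88.2
grasp_force: 0.0
t: 16.4
ee_pos: [643.2, 284.2, 249.7]
orientation: [3.14, 0.005, -0.004]
ft_force: [0.1, 0.0, -0.4]
width: 87.8
grasp_force: 0.0
square_pot z free [ 6.4346e+02  2.8791e+02 -4.8400e+00 -5.0000e-02] 0.022 z held [ 6.4477e+02  2.8785e+02 -4.0000e-02] 0.028 conf 0.93
square_saucer z free [ 6.4496e+02  8.9450e+01 -9.9000e-01  1.1000e-01] 0.024 z held [6.4502e+02 8.9260e+01 1.1000e-01] 0.023 conf 0.57
oblong_saucer z free [447.13 304.39 -12.89   0.83] 0.208 z held [453.97 303.2    0.81] 0.219 conf 0.59
shift [ 0.005 -0.023  0.971] turn [ 0.001  0.002 -0.001] q6 1.97 t 16.6
```

View pics/w7.png

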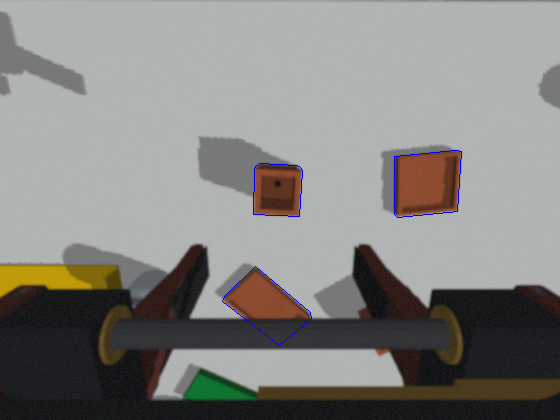

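Square pot at (278,190), yaw about -0.045. Square saucer at (428,184), yaw about 0.11. I descend to the pot with a small turn to match it.

```bash
python3 -m jog '0.006 -0.02 0.2 0 0 0.086 -1;0.006 -0.025 0.4 0 0 0.086 -1;0.006 -0.025 0.6 0 0 0.086 -1;0.006 -0.025 0.8 0 0 0.086 -1;0.006 -0.025 0.8 0 0 0.086 -1;0.006 -0.025 0.8 0 0 0.086 -1'
python3 - <<'E'
from h import *
go([644.5,287.9,49],np.pi/2-.045)
E
```

```text
t: 17.2
ee_pos: [644.8, 288.5, 91.9]
orientation: [3.14, -0.07, -0.002]
ft_force: [0.6, -0.7, -0.0]
width: 87.7
grasp_force: 0.0
shift [-0.001  0.003  0.215] turn [0.001 0.002 0.001] q6 2.02 t 17.2
```

```bash
python3 -m jog '0 0.002 0.1 0 0 0 -1;0 0.002 0.19 0 0 0 -1;0 0.002 0.215 0 0 0 -1;0 0.002 0.215 0 0 0 -1'
python3 -m jog '0 0 0 0 0 0 1;0 0 0 0 0 0 1;0 0 0 0 0 0 1;0 0 0 0 0 0 1;0 0 0 0 0 0 1;0 0 0 0 0 0 1;0 0 0 0 0 0 1;0 0 0 0 0 0 1'
python3 -m jog '0 0 -0.12 0 0 0 1;0 0 -0.25 0 0 0 1;0 0 -0.3 0 0 0 1;0 0 -0.3 0 0 0 1'
python3 - <<'E'
from h import *
go([645,89.4,110],np.pi/2+.11)
E
```

```text
t: 17.6
ee_pos: [644.6, 289.0, 48.8]
orientation: [3.141, -0.068, -0.001]
ft_force: [0.7, 0.2, 0.6]
width: 88.0
grasp_force: 0.0
t: 18.4
ee_pos: [644.8, 289.1, 49.0]
orientation: [3.141, -0.068, 0.001]
ft_force: [-0.9, -2.0, 4.1]
width: 53.9
grasp_force: 30.0
t: 18.8
ee_pos: [645.5, 289.7, 110.0]
orientation: [-3.14, 0.068, -0.004]
ft_force: [0.9, -0.1, -2.1]
width: 53.7
grasp_force: 30.0
shift [ 0.041  1.    -0.001] turn [-0.002 -0.005 -0.293] q6 2.02 t 18.8
```

```bash
python3 -m jog '0.01 0.2 0 0 0 -0.1 1;0.02 0.4 0 0 0 -0.2 1;0.03 0.6 0 0 0 -0.29 1;0.04 0.8 0 0 0 -0.29 1;0.04 0.95 0 0 0 -0.29 1;0.04 0.998 0 0 0 -0.29 1;0.04 0.998 0 0 0 -0.29 1;0.04 0.998 0 0 0 -0.29 1'
python3 - <<'E'
from h import *
look(["square_saucer"],"pics/w8.png")
go([645,89.4,54.3],np.pi/2+.11)
E
```

```text
t: 19.6
ee_pos: [643.8, 90.2, 108.0]
orientation: [-3.137, -0.17, 0.001]
ft_force: [-0.6, 0.8, -1.2]
width: 53.8
grasp_force: 30.0
square_saucer z free [ 6.4493e+02  8.8990e+01 -3.0500e+00  1.1000e-01] 0.388 z held [6.4527e+02 8.9030e+01 1.1000e-01] 0.389 conf 0.75
shift [0.005 0.008 0.27 ] turn [-0.001  0.    -0.   ] q6 1.58 t 19.7
```

View pics/w8.png

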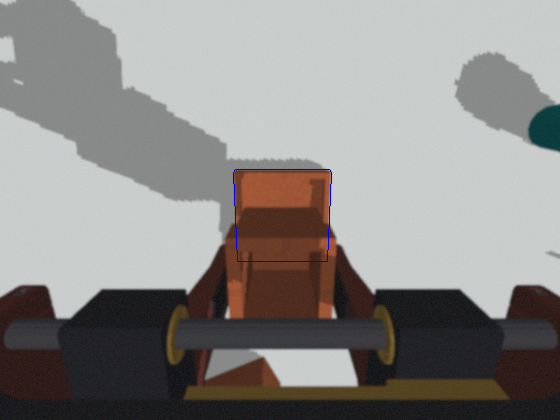

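The pot's sides and the saucer's (235–331, 170) line up in the picture, so I lower it.

```bash
python3 -m jog '0.005 0.006 0.08 0 0 0 1;0.005 0.006 0.16 0 0 0 1;0.005 0.006 0.22 0 0 0 1;0.005 0.006 0.25 0 0 0 1;0.005 0.006 0.262 0 0 0 1;0.005 0.006 0.27 0 0 0 1;0.005 0.006 0.27 0 0 0 1'
python3 -m jog '0 0 0 0 0 0 1;0 0 0 0 0 0 -1;0 0 0 0 0 0 -1;0 0 0 0 0 0 -1;0 0 0 0 0 0 -1;0 0 0 0 0 0 -1;0 0 0 0 0 0 -1;0 0 0 0 0 0 -1'
python3 -m jog '0 0 -0.2 0 0 0 -1;0 0 -0.45 0 0 0 -1;0 0 -0.7 0 0 0 -1;0 0 -0.95 0 0 0 -1;0 0 -0.95 0 0 0 -1;0 0 -0.95 0 0 0 -1'
python3 - <<'E'
from h import *
look(["square_pot","square_saucer"],"pics/w9.png",{"square_pot":[645,89.4,5,.11]})
go([446,116,250],-1.02+np.pi/2)
E
```

```text
t: 20.4
ee_pos: [645.3, 88.3, 54.8]
orientation: [-3.137, -0.17, -0.001]
ft_force: [-0.4, 0.5, -1.3]
width: 53.7
grasp_force: 30.0
t: 21.2
ee_pos: [645.1, 88.3, 54.7]
orientation: [-3.137, -0.17, 0.0]
ft_force: [-0.4, 0.7, -0.1]
width: 88.2
grasp_force: 0.0
t: 21.8
ee_pos: [645.6, 88.4, 246.2]
orientation: [-3.137, -0.17, -0.005]
ft_force: [-1.0, -0.2, -0.2]
width: 87.6
grasp_force: 0.0
square_pot z free [6.4573e+02 8.9020e+01 7.1000e+00 1.1000e-01] 0.022 z held [6.4512e+02 8.8930e+01 1.1000e-01] 0.023 conf 0.89
square_saucer z free [ 6.4538e+02  8.9080e+01 -6.0700e+00  1.2000e-01] 0.637 z held [6.4624e+02 8.9120e+01 1.2000e-01] 0.638 conf 0.96
shift [-0.969 -0.245 -0.034] turn [0.004 0.006 2.155] q6 1.58 t 21.9
```

View pics/w9.png

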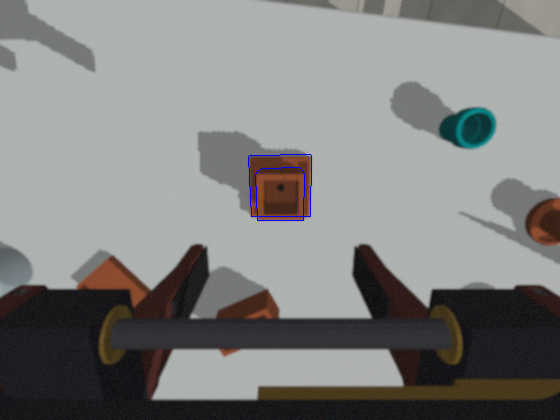

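The square pot sits centred and parallel in its saucer, pot at (281,192) and saucer (249–311,155–216). For the oblong pot, the direct turn would exceed joint 6's range. I turn the other way by -115°, which is -3.85 units.

```bash
python3 -m jog '-0.2 -0.05 -0.02 0 0 -0.25 -1;-0.4 -0.1 -0.02 0 0 -0.5 -1;-0.6 -0.15 -0.02 0 0 -0.75 -1;-0.8 -0.2 -0.02 0 0 -1 -1;-0.97 -0.245 -0.02 0 0 -1 -1;-0.97 -0.245 -0.02 0 0 -1 -1;-0.97 -0.245 -0.02 0 0 -1 -1'
python3 -m jog '0 0 0 0 0 -0.28 -1;0 0 0 0 0 -0.56 -1;0 0 0 0 0 -0.84 -1;0 0 0 0 0 -1 -1;0 0 0 0 0 -1 -1'
python3 -m jog '0 0 0 0 0 -0.28 -1;0 0 0 0 0 -0.56 -1;0 0 0 0 0 -0.84 -1;0 0 0 0 0 -1 -1;0 0 0 0 0 -1 -1'
python3 -m jog '0 0 0 0 0 -0.28 -1;0 0 0 0 0 -0.56 -1;0 0 0 0 0 -0.84 -1;0 0 0 0 0 -0.85 -1;0 0 0 0 0 -0.85 -1'
python3 - <<'E'
from h import *
look(["oblong_pot","oblong_saucer"],"pics/w10.png")
go([446,116,43],-1.02+np.pi/2)
E
```

```text
t: 22.65
ee_pos: [446.5, 116.1, 247.9]
orientation: [-2.986, -0.977, 0.002]
ft_force: [0.6, 0.4, -0.1]
width: 87.9
grasp_force: 0.0
t: 23.15
ee_pos: [448.2, 115.9, 248.1]
orientation: [-2.632, -1.716, 0.001]
ft_force: [0.0, 0.8, -0.4]
width: 87.4
grasp_force: 0.0
t: 23.65
ee_pos: [447.7, 115.9, 248.3]
orientation: [-2.1, -2.336, 0.001]
ft_force: [-0.6, -1.0, 0.3]
width: 88.0
grasp_force: 0.0
t: 24.15
ee_pos: [447.2, 116.0, 248.5]
orientation: [-1.538, -2.739, 0.0]
ft_force: [0.7, 0.0, 0.1]
width: 87.7
grasp_force: 0.0
oblong_pot z free [446.83 116.68  -1.32  -1.  ] 0.02 z held [446.75 116.93  -1.01] 0.021 conf 0.89
oblong_saucer z free [452.24 302.29   0.47   0.8 ] 0.018 z held [452.48 302.63   0.8 ] 0.018 conf 0.67
shift [ 0.003 -0.004  1.028] turn [-0.    -0.    -0.001] q6 -0.32 t 24.3
```

View pics/w10.png

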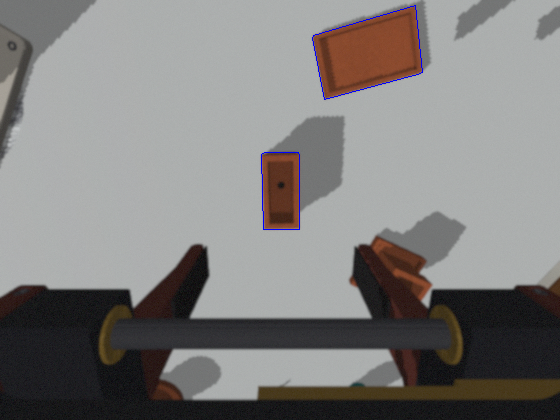

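The oblong pot at (281,191) lies parallel to the pads. The terracotta oblong saucer is at (368,52), and the green one is out of view. I descend and grip.

```bash
python3 -m jog '0 -0.002 0.2 0 0 0 -1;0 -0.004 0.4 0 0 0 -1;0 -0.004 0.6 0 0 0 -1;0 -0.004 0.8 0 0 0 -1;0 -0.004 0.95 0 0 0 -1;0 -0.004 1 0 0 0 -1;0 -0.004 1 0 0 0 -1'
python3 -m jog '0 0 0.037 0 0 0 -1;0 0 0.037 0 0 0 -1'
python3 -m jog '0 0 0 0 0 0 1;0 0 0 0 0 0 1;0 0 0 0 0 0 1;0 0 0 0 0 0 1;0 0 0 0 0 0 1;0 0 0 0 0 0 1;0 0 0 0 0 0 1;0 0 0 0 0 0 1'
python3 -m jog '0 0 -0.12 0 0 0 1;0 0 -0.25 0 0 0 1;0 0 -0.3 0 0 0 1;0 0 -0.3 0 0 0 1'
python3 - <<'E'
from h import *
go([452.3,303,101],.80+np.pi/2)
E
```

```text
t: 25.0
ee_pos: [445.6, 115.5, 47.8]
orientation: [-1.531, -2.741, 0.003]
ft_force: [0.7, 0.1, 1.0]
width: 87.7
grasp_force: 0.0
t: 25.2
ee_pos: [447.0, 115.8, 41.9]
orientation: [1.53, 2.742, 0.002]
ft_force: [-0.6, 0.3, -0.0]
width: 87.7
grasp_force: 0.0
t: 26.0
ee_pos: [446.7, 115.7, 41.4]
orientation: [1.53, 2.743, 0.001]
ft_force: [1.8, 0.8, 1.7]
width: 43.8
grasp_force: 30.0
t: 26.4
ee_pos: [446.9, 115.7, 102.1]
orientation: [1.529, 2.742, 0.002]
ft_force: [-0.4, -0.1, -2.4]
width: 44.1
grasp_force: 30.0
shift [0.782 0.515 0.006] turn [ 4.000e-03 -2.000e-03  2.529e+00] q6 -0.33 t 26.4
```

```bash
python3 -m jog '0.16 0.1 0 0 0 0.25 1;0.32 0.2 0 0 0 0.5 1;0.48 0.3 0 0 0 0.75 1;0.64 0.42 0 0 0 1 1;0.78 0.515 0 0 0 1 1;0.78 0.515 0 0 0 1 1;0.78 0.515 0 0 0 1 1'
python3 -m jog '0 0 0 0 0 0.28 1;0 0 0 0 0 0.56 1;0 0 0 0 0 0.84 1;0 0 0 0 0 1 1;0 0 0 0 0 1 1'
python3 -m jog '0 0 0 0 0 0.25 1;0 0 0 0 0 0.5 1;0 0 0 0 0 0.53 1;0 0 0 0 0 0.53 1'
python3 - <<'E'
from h import *
look(["oblong_saucer"],"pics/w11.png")
go([452.3,303,46.5],.80+np.pi/2)
E
```

```text
t: 27.1
ee_pos: [450.7, 302.3, 99.7]
orientation: [-2.185, -2.256, 0.004]
ft_force: [-0.1, -0.2, -2.7]
width: 44.0
grasp_force: 30.0
t: 27.6
ee_pos: [451.2, 300.7, 100.5]
orientation: [2.698, 1.609, -0.003]
ft_force: [-0.2, -0.3, -2.8]
width: 43.9
grasp_force: 30.0
t: 28.0
ee_pos: [451.6, 301.7, 100.9]
orientation: [2.892, 1.228, -0.001]
ft_force: [0.1, -0.8, -2.5]
width: 44.1
grasp_force: 30.0
oblong_saucer z free [434.99 285.34  14.83   0.8 ] 0.094 z held [428.84 278.29   0.83] 0.169 conf 0.28
shift [ 0.005 -0.001  0.273] turn [-0.     0.001  0.005] q6 1.34 t 28.1
```

View pics/w11.png

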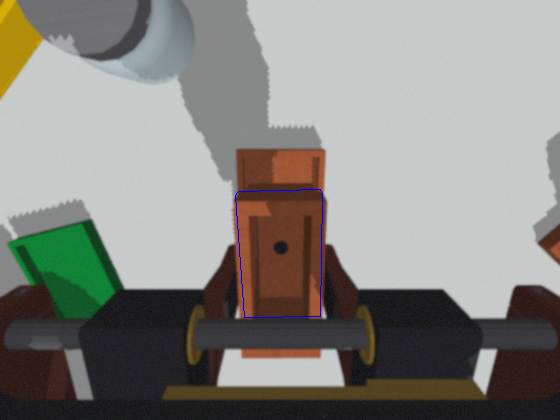

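The network outlined the held pot instead of the saucer. The saucer itself shows at columns 236–326, row 150, parallel to the pot and centred under it. I lower on the earlier saucer pose, which had a 2 % misfit.

```bash
python3 -m jog '0.005 -0.001 0.08 0 0 0 1;0.005 -0.001 0.16 0 0 0 1;0.005 -0.001 0.22 0 0 0 1;0.005 -0.001 0.25 0 0 0 1;0.005 -0.001 0.265 0 0 0 1;0.005 -0.001 0.272 0 0 0 1;0.005 -0.001 0.272 0 0 0 1'
python3 -m jog '0 0 0 0 0 0 1;0 0 0 0 0 0 -1;0 0 0 0 0 0 -1;0 0 0 0 0 0 -1;0 0 0 0 0 0 -1;0 0 0 0 0 0 -1;0 0 0 0 0 0 -1;0 0 0 0 0 0 -1'
python3 -m jog '0 0 -0.2 0 0 0 -1;0 0 -0.45 0 0 0 -1;0 0 -0.7 0 0 0 -1;0 0 -0.95 0 0 0 -1;0 0 -0.95 0 0 0 -1;0 0 -0.95 0 0 0 -1'
python3 - <<'E'
from h import *
look(["oblong_pot","oblong_saucer"],"pics/w12.png",{"oblong_pot":[452.3,303,5,.8]})
cv2.imwrite("pics/s2.png",cv2.cvtColor(get_image("scene"),cv2.COLOR_RGB2BGR))
E
```

```text
t: 28.8
ee_pos: [452.6, 303.5, 47.1]
orientation: [-2.894, -1.223, -0.001]
ft_force: [-0.6, 0.3, -1.6]
width: 43.6
grasp_force: 30.0
t: 29.6
ee_pos: [452.4, 303.3, 46.9]
orientation: [-2.894, -1.223, -0.0]
ft_force: [-0.3, 0.7, -0.2]
width: 87.7
grasp_force: 0.0
t: 30.2
ee_pos: [452.9, 303.6, 238.1]
orientation: [-2.893, -1.223, -0.005]
ft_force: [-0.9, 0.8, -0.1]
width: 87.9
grasp_force: 0.0
oblong_pot z free [451.73 302.77  -1.08   0.8 ] 0.022 z held [452.87 303.96   0.8 ] 0.031 conf 0.56
oblong_saucer z free [451.41 302.47  -8.79   0.8 ] 0.659 z held [451.94 303.19   0.79] 0.665 conf 0.82
```

View pics/w12.png

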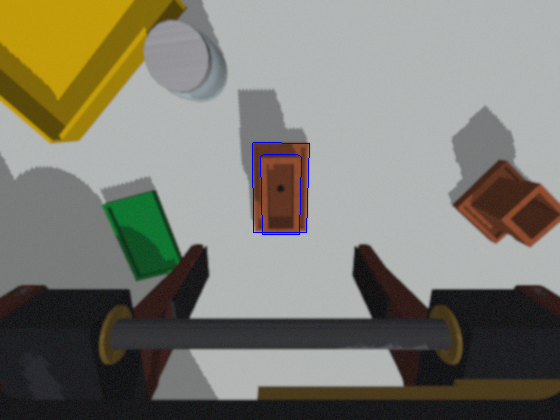

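View pics/s2.png

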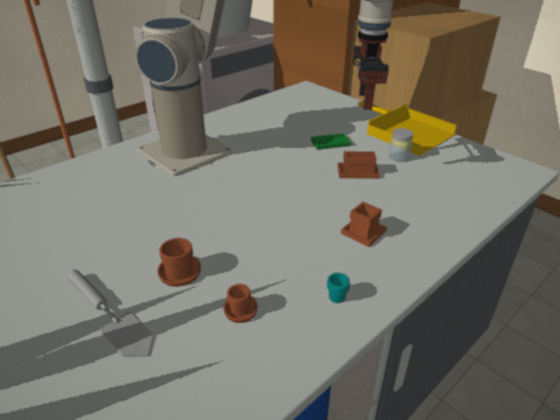

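All four pots stand upright in their saucers: big (178,260), small (239,300), square (365,222), oblong (358,165). The jar (401,147), the trowel and both look-alikes have not moved, and the gripper is clear, so I hand the job in.

```bash
python3 -c "
from workcell import *
print(close_job())"
```

```text
the job is handed in; nothing more can be done
None
```

All four pots stand upright in their matching saucers, with the square and oblong pots parallel to theirs; the jar, trowel and look-alikes were left alone, and the job was handed in after about 30 s of robot time.

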